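# Slide a brake pad into its sprung bracket

## Task

Fit the new brake pad (the one with two ears and an upright pull tab) into the brake bracket: pick it up by the tab, find the two slots with its ears, and press it down past the spring clips until both ears are fully home and the pad sits flat, then let go. The clips need only a firm push: do not force the pad (never more than 60 N against the bracket) and leave the other things on the bench where they are.

Things in the scene. Friction and masses are not known exactly. Their poses are not given: they have to be found in the camera images.
- pad_tab (a point): Grip point on the new pad's tab, on the pad's centre line. The pad lies flat; an upright steel tab 12 mm thick (x), 40 long (y), 40 tall stands in the middle of its plate: pinch it across x from above. This point is 24 mm above the plate's top, 16 below the tab's top, 40 above the pad's underside. x across, y along the ears, z up; same after a half turn. 0.2 to 0.35 kg.
- pad_ear (a point): Centre of the underside of the pad's +y ear, 48 mm from the pad's middle, 30 mm below the grip point. Friction block 44 (x) x 80 (y) x 10 mm below, on it a steel plate 48 x 86 x 6 mm; from each short end an ear 14 mm wide (x), 6 thick sticks out 12 mm along +y and -y: 110 mm over both ears.
- bracket: Brake bracket fixed to the bench, 116 (x) x 156 (y) x 54 mm tall; origin at the centre of its underside, z up, same after a half turn. On its base, on two guide pins along x, stands a carrier with two upright jaws, at y = 45.5 to 75 mm either side of the middle, each 56 mm long in x, their flat tops 54 mm above the origin. The gap between them is free.
- bracket_mouth (a point): Point on the bracket's base frame, 54 mm above its origin, level with the jaw tops. Each jaw's inner face has a slot, open at the top and to the gap, 17 mm wide (x), out to y = 60 mm. The carrier is clamped tight at an unknown place: the slots' middle lies -14 to +14 mm along bracket x from this point. No pose shows it: find it by feel with the ears on the jaw tops, or look.
- bracket_home (a point): Point 60 mm above the bracket's origin: the tab's grip point is at this height when the pad is home, its ears on the slot floors 30 mm above the origin. A spring clip at each slot's end meets the ears when their undersides are 45 mm above the origin; passing both takes 8 to 15 N in all over 7 mm, then they snap over the ears and hold them down. Above 60 N is forcing it.
- collet0: Standing steel collet, a stepped round sleeve 36 mm across and 82 mm tall; origin at the centre of its foot. Bystander.
- collet1: Same kind of standing collet, darker, 36 mm across, 82 mm tall; origin at the centre of its foot. Bystander.
- collet2: Same kind of standing collet, darker, 36 mm across, 82 mm tall; origin at the centre of its foot. Bystander.
- collar: Flat steel shaft collar (thick disc), 36 mm across, 14 mm high, lying on the bench; origin at the centre of its underside. Bystander.
- worn_pad: Old worn pad, a 44 x 76 x 11 mm plate with neither ears nor tab, lying flat; origin at the centre of its underside. Bystander.
- wrench: Open-ended wrench, 190 mm long, lying flat along its x axis. Bystander.
- tin: Closed tin, 64 mm across, 85 mm tall, standing; origin at the centre of its underside. Bystander.
- bin: Open plastic parts bin, 110 x 150 x 60 mm; origin at the centre of its underside. Bystander.
Mind the look-alikes: they are no part of the job. Leave any brown or turquoise look-alike of the part that bears pad_tab alone.

How it is judged:
On the way, in this order (a step that is already met when the one before it is completed fails the run):
1. the pad is lifted clear of the bench (height (world z) of pad_tab above 0.1 m), for 0.1 s.
2. the pad's two ears are down inside the bracket's slots (angle between the y axis of pad_tab and the y axis of bracket, either way round below 0.06 rad and y of pad_tab in the frame of bracket between -0.004 and 0.004 m and x of pad_tab in the frame of bracket between -0.018 and 0.018 m and z of pad_tab in the frame of bracket below 0.0815 m), for 0.05 s.
At the end, for the whole second after the job is handed in: The pad sits in the bracket, tab up: its ears lie in the two slots (within 4 mm of the bracket's middle along y and lengthwise within 0.06 rad), no more than 1.8 mm above the slot floors, tilted less than 0.04 rad, at rest and released (angle between the y axis of pad_tab and the y axis of bracket, either way round below 0.06 rad and y of pad_tab in the frame of bracket between -0.004 and 0.004 m and x of pad_tab in the frame of bracket between -0.018 and 0.018 m and z of pad_tab in the frame of bracket between 0.057 and 0.0618 m and angle between pad_tab's own z axis and vertical below 0.04 rad and linear speed of pad below 0.01 m/s and contact force between the fingers and pad below 0.1 N); the robot touches nothing.
It fails at once if the pad is forced: more than 60 N between pad and bracket (contact force between pad and bracket above 60 N).
It fails at once if a bystander is shifted by more than 30 mm (distance of any of collet0, collet1, collet2, collar, worn_pad, wrench, tin, bin from where it was at the start of the episode above 0.03 m).
It also fails if it takes over 61 s, if anything falls off the work surface, if the arm or the gripper's body presses on something with over 40 N, if the wrist force passes 120 N, or if a joint passes its speed limit or range.

## Robot

A 6-joint arm with a two-finger parallel gripper is mounted at the origin on the work surface. World frame = base frame: x ahead of the robot, y to its left, z up, the work surface at z = 0. Lengths are in m, angles in rad, forces in N, time in s.
With the tool pointing down it reaches from about 0.325 to 0.775 m from the base axis. Payload 9.3 kg.
Tool frame: the origin (TCP) lies at the very end of the fingers, on their centre line; the grasp point (between the pads) lies 19 mm behind it; z points along the fingers, x is the direction in which the jaws open and shut, and the axes are right-handed (so a half turn about z gives the same grasp; the last joint's range is limited). The gripper opens to 85 mm and grips with 20 to 120 N. Pads are 22 mm wide; open, the fingers measure 114 mm over their backs; the gripper's body (76 mm by 85 mm) begins 54 mm behind the grasp point. The pads swing forward as they close: fully open they stand 13 mm farther back than shut.
Start: joints at [-1.442, 0.259, 0.021, 1.334, 0, 1.418], TCP at [0.153, -0.528, 0.231] pointing down, gripper open.
Joint ranges: [-3.04, 3.04], [-0.91, 1.82], [-1.04, 1.36], [-1.92, 1.95], [-1.52, 1.45], [-3.14, 3.14]. Speed limits (rad/s): [2.22, 2.22, 2.79, 3.14, 3.14, 3.14].

## Interface

Orientations are given as [roll, pitch, yaw] about the fixed x, y, z axes, in that order (R = Rz(yaw) Ry(pitch) Rx(roll)).
In Python, from bench import robot gives the robot as it stands.
- The arm moves only by the tool drive_tool, never from a script. Its argument "increments" is one flat list of numbers, 7 for each row, row after row: the turn, a rotation vector about the tool's x, y, z in degrees, then the shift along the tool's x, y, z in m, then the opening, from 0 (shut) to 1 (fully open). In form: [ax, ay, az, dx, dy, dz, claw, ax, ay, az, dx, dy, dz, claw, ...]. A call has 1 to 8 rows; each row shifts and turns the commanded pose from where the row before left it, along the tool's axes as they then stand; what a row does not reach is not made up. A row lasts 1/12 s, in which the tool goes at most 41.7 mm and 7.16 degrees, less where a joint would pass 70% of its speed; a pose out of reach is approached as far as the arm can. A call is refused whole if a number of a shift passes 0.0417 or a number of a turn 7.16, either way. A call with a gripper value outside its range is refused whole. The fingers move at their own pace and stop on an object; the grip force is fixed at half the most. Time passes only in rows, so rows that do not move let the fingers close. It gives the time, the measured TCP pose, the force and the opening at its end, in the units of the state.
- robot.sense(): the state, without advancing time (a new reading comes with each control period).
- robot.grab_frame(name): name is "side" or "top" or "wrist"; returns the picture (480x640x3 uint8, blue, green, red); there is no depth.
- robot.camera_info(name): a dict with "vfov" (degrees; the focal length in pixels is half the picture's height over the tangent of half this angle, whatever the lens; pixels are square), "cx", "cy" (the principal point, pixels), "rvec" (rotation vector, rad) and "tvec" (3), from world to camera coordinates, as OpenCV has them; the wrist camera has in their place "tool_from_camera" (4x4, takes a point from camera to tool coordinates, whose origin is the TCP and whose axes are the tool frame's). Camera axes: x right, y down, z forward; pixel columns grow to the right and rows downward; lengths in m; the calibration is good to about 2 mm. The wrist camera is an equidistant fisheye: a pixel r from the principal point sees the ray r / f radians off the axis. A picture is of the moment at which its call begins: read the wrist's pose just before it. camera_info takes no time and is no camera call.
- robot.job_done(): hands the job in, once; it reports no verdict.
The state is a dict: "clock": time; "joint_positions": joint angles; "joint_vel": joint speeds; "joint_efforts": joint torques, N m; "position": TCP position; "orientation": TCP orientation; "force": force on the tool from outside, world axes, zero at the start; "moment": the same for the moment, N m; "width": finger opening in m.
Only numpy, scipy, OpenCV 4.12 (cv2) and the standard library are available. Lean on these libraries where they do the work, as an engineer would, in place of code of your own. Each camera call takes 0.05 s, during which the arm holds its last target.

## Working session

There is one attempt and no reset: what is moved stays moved. The work goes in short steps, Python scripts to look and compute and a tool call to move; the robot and the scene stay as the last step left them, time stands still between calls to the robot, and variables do not carry over. Pictures are saved under pics/ and viewed, and the job is handed in when it is done.

Besides the shell and the picture viewer there is one more tool, called after "Call:" as name(argument=value, ...), one argument or row to a line, values as JSON. drive_tool: Moves the arm, as the interface text tells. Its arguments: {"type":"object","properties":{"increments":{"type":"array"}},"required":["increments"]}

```bash
mkdir -p pics; ls; python3 - <<'E'
from bench import robot
import cv2
print(robot.sense())
for n in ("side","top","wrist"):
    print(n,robot.camera_info(n))
    cv2.imwrite(f"pics/{n}0.png",robot.grab_frame(n))
E
```

```text
pics
{'clock': 0.0, 'joint_positions': array([-1.44160960e+00,  2.59207056e-01,  2.07593252e-02,  1.33369585e+00,
       -1.56281735e-05,  1.41821287e+00]), 'joint_vel': array([-0.00078435, -0.00174212,  0.00036335,  0.00030449, -0.00200196,
        0.00070977]), 'joint_efforts': array([ 8.24359304e-04, -5.55633759e+01,  3.44534540e+01,  1.35796951e-02,
       -5.94718813e-05, -3.47103551e-06]), 'position': array([ 0.15289444, -0.52803069,  0.23065713]), 'orientation': array([-3.14140333e+00,  1.33398113e-03, -1.28902600e+00]), 'force': array([-0.95873373,  0.73706251,  0.10579075]), 'moment': array([-0.02545269, -0.04651074, -0.02764523]), 'width': 0.08544776160617279}
side {'vfov': 52.2703592789045, 'cx': 319.2335397911409, 'cy': 237.28343977723932, 'rvec': array([ 0.99006699, -2.24811293,  1.2538823 ]), 'tvec': array([0.37619735, 0.27177589, 0.71064938])}
top {'vfov': 54.577013434574894, 'cx': 319.952227325281, 'cy': 250.4501925446595, 'rvec': array([ 2.21244553, -2.16838112,  0.06397698]), 'tvec': array([-0.00751354,  0.52755138,  1.0448034 ])}
wrist {'vfov': 65.70646984690485, 'cx': 322.88925015399025, 'cy': 237.91700126683781, 'tool_from_camera': array([[ 9.99999010e-01, -6.83073237e-04,  1.23046981e-03,
        -3.44149623e-04],
       [ 3.31989507e-04,  9.64134216e-01,  2.65414965e-01,
        -6.70563787e-02],
       [-1.36763591e-03, -2.65414293e-01,  9.64133488e-01,
        -1.42319595e-01],
       [ 0.00000000e+00,  0.00000000e+00,  0.00000000e+00,
         1.00000000e+00]])}
```

View pics/side0.png

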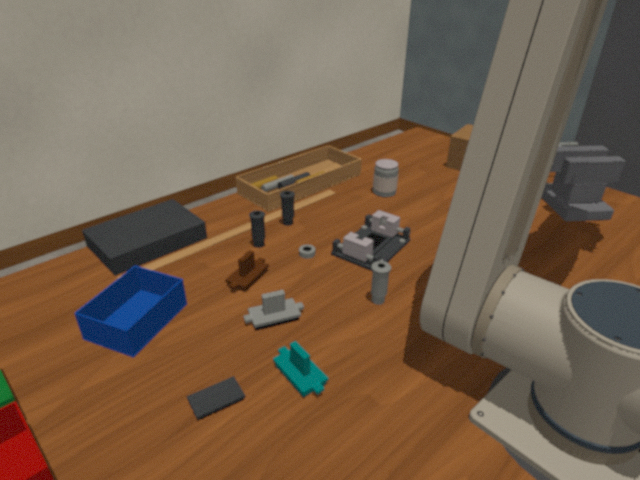

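View pics/top0.png

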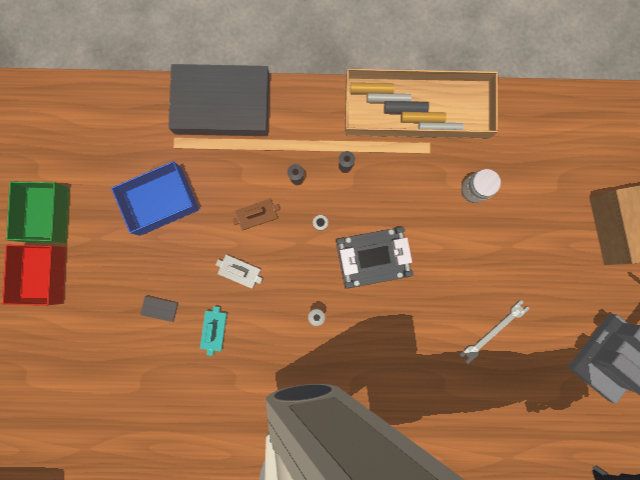

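View pics/wrist0.png

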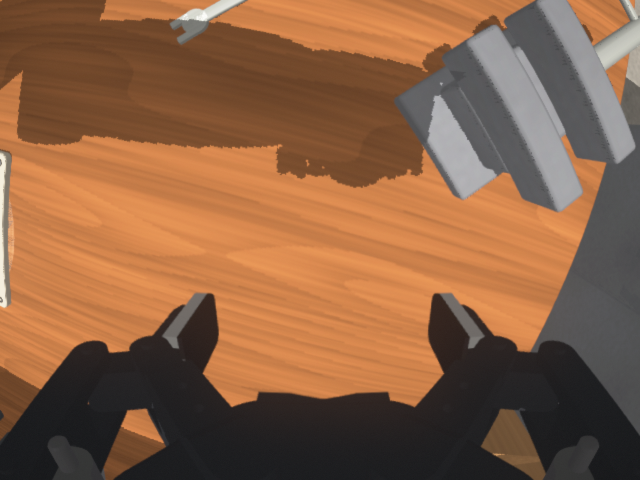

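```bash
cat > h.py <<'E'
import numpy as np, cv2
from bench import robot
from scipy.spatial.transform import Rotation as Ro
def f(ci): return 240/np.tan(np.radians(ci["vfov"])/2)
def ray(n,u,v,T=None):
    ci=robot.camera_info(n); F=f(ci); a=np.array([(u-ci["cx"])/F,(v-ci["cy"])/F])
    if n!="wrist":
        R=cv2.Rodrigues(ci["rvec"])[0]; d=R.T@np.array([a[0],a[1],1]); return -R.T@ci["tvec"],d
    r=np.hypot(*a); d=np.array([*(np.sin(r)*a/r),np.cos(r)])
    p,o=T; R=Ro.from_euler("xyz",o).as_matrix(); M=np.array(ci["tool_from_camera"])
    return p+R@M[:3,3], R@M[:3,:3]@d
def onz(n,u,v,z,T=None):
    c,d=ray(n,u,v,T); return c+d*(z-c[2])/d[2]
def proj(n,P,T=None):
    ci=robot.camera_info(n);F=f(ci);P=np.asarray(P,float)
    if n!="wrist":
        c=cv2.Rodrigues(ci["rvec"])[0]@P+ci["tvec"]; return F*c[0]/c[2]+ci["cx"],F*c[1]/c[2]+ci["cy"]
    p,o=T; R=Ro.from_euler("xyz",o).as_matrix(); M=np.array(ci["tool_from_camera"])
    c=M[:3,:3].T@(R.T@(P-p)-M[:3,3]); r=np.arctan2(np.hypot(c[0],c[1]),c[2]); h=np.hypot(c[0],c[1])
    return F*r*c[0]/h+ci["cx"],F*r*c[1]/h+ci["cy"]
E
python3 - <<'E'
from h import *
im=cv2.imread("pics/top0.png"); s=cv2.imread("pics/side0.png")
a=cv2.resize(im[240:300,200:280],(800,600),interpolation=cv2.INTER_CUBIC)
b=cv2.resize(im[215:305,325:445],(800,600),interpolation=cv2.INTER_CUBIC)
cv2.imwrite("pics/cp.png",a);cv2.imwrite("pics/cb.png",b)
for u,v,z in [(239,270,.056),(375,257,.054),(317,317,.082),(213,330,.05),(257,214,.05),(296,172,.08),(347,159,.08),(486,183,.085),(320,222,.014)]: print(u,v,onz("top",u,v,z).round(4))
E
```

```text
239 270 [0.4788 0.1792 0.056 ]
375 257 [ 0.5133 -0.1181  0.054 ]
317 317 [0.3823 0.0064 0.082 ]
213 330 [0.3469 0.2331 0.05  ]
257 214 [0.6037 0.1442 0.05  ]
296 172 [0.6927 0.0582 0.08  ]
347 159 [ 0.7234 -0.0516  0.08  ]
486 183 [ 0.6758 -0.3508  0.085 ]
320 222 [0.593  0.0043 0.014 ]
```

View pics/cp.png

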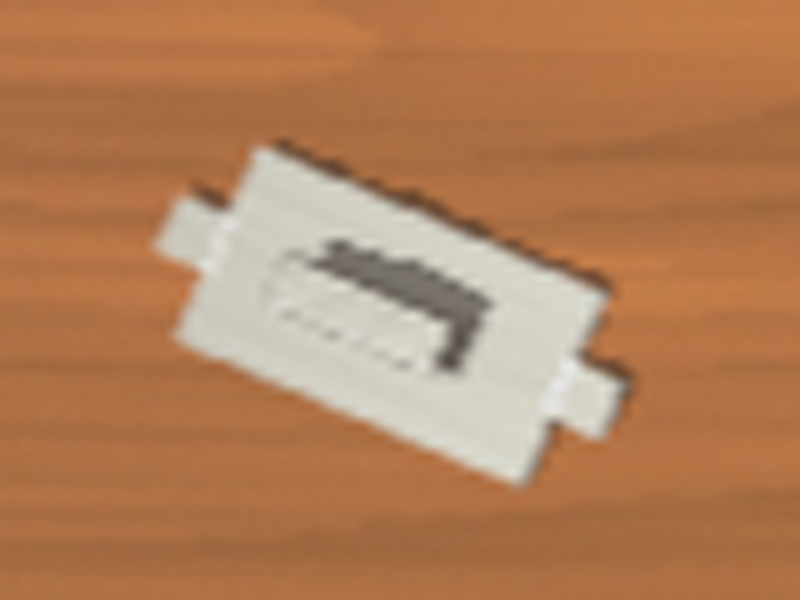

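View pics/cb.png

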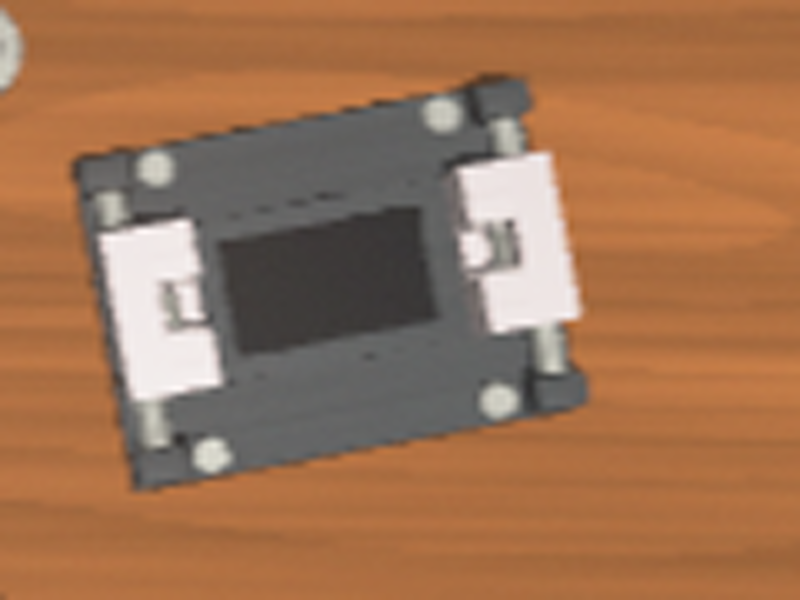

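```bash
python3 - <<'E'
from h import *
P=np.array([onz("top",200+(U+.5)/10-.5,240+(V+.5)/10-.5,.016) for U,V in [(265,145),(612,292),(522,487),(178,335)]])
c=P.mean(0);print("plate",P.round(4).tolist(),c)
l=(P[1]+P[2]-P[0]-P[3])/2;w=(P[3]+P[2]-P[0]-P[1])/2
print(np.linalg.norm(l),np.linalg.norm(w),"ang y axis",np.degrees(np.arctan2(l[1],l[0])),np.degrees(np.arctan2(w[1],w[0])))
E1=[onz("top",200+(U+.5)/10-.5,240+(V+.5)/10-.5,.016) for U,V in [(190,230),(595,402)]];print("ears",E1, np.mean(E1,0))
k=120/800
def q(U,V,z): return onz("top",325+(U+.5)*k-.5,215+(V+.5)*k-.5,z)
L=np.array([q(*p,.054) for p in [(98,233),(192,218),(222,382),(132,402)]]);R=np.array([q(*p,.054) for p in [(455,172),(550,152),(582,315),(490,335)]])
for A in (L,R): print(A.round(4).tolist(),A.mean(0),np.linalg.norm(A[1]-A[0]),np.linalg.norm(A[2]-A[1]))
d=R.mean(0)-L.mean(0);print("sep",np.linalg.norm(d),"ang",np.degrees(np.arctan2(d[1],d[0])),"mid",(R.mean(0)+L.mean(0))/2)
for A in(L,R):
  w=A[2]+A[3]-A[0]-A[1];print(np.degrees(np.arctan2(w[1],w[0])))
print("slots",q(185,302,.054),q(490,245,.054))
E
```

```text
plate [[0.5151, 0.2168, 0.016], [0.4832, 0.1369, 0.016], [0.4386, 0.156, 0.016], [0.4714, 0.2352, 0.016]] [0.47707624 0.18623548 0.016     ]
0.08590288787358029 0.04794344440603805 ang y axis -112.13069991789433 156.9337201142786
ears [array([0.49536136, 0.23327676, 0.016     ]), array([0.45816365, 0.14002276, 0.016     ])] [0.4767625  0.18664976 0.016     ]
[[0.5282, -0.0394, 0.054], [0.5338, -0.0703, 0.054], [0.48, -0.081, 0.054], [0.4728, -0.0515, 0.054]] [ 0.50368633 -0.06054812  0.054     ] 0.03139732147525223 0.054871432253754585
[[0.5507, -0.1568, 0.054], [0.558, -0.1881, 0.054], [0.5044, -0.1991, 0.054], [0.4972, -0.1689, 0.054]] [ 0.52756692 -0.17821821  0.054     ] 0.03210847236189345 0.0547323472091466
sep 0.1200688715287118 ang -78.5278973853659 mid [ 0.51562663 -0.11938316  0.054     ]
-168.1755459208888
-167.835710753606
slots [ 0.50602352 -0.06841666  0.054     ] [ 0.52683534 -0.16859392  0.054     ]
```

```bash
cat >> h.py <<'E'
def plan(t,yawdeg=None):
    s=robot.sense(); R=Ro.from_euler("xyz",s["orientation"]).as_matrix()
    d=R.T@(np.array(t)-s["position"]); print("clock",s["clock"],"pos",s["position"].round(4),"rpy",np.degrees(s["orientation"]).round(2),"F",s["force"].round(1),"w",round(s["width"],4))
    print("tool shift mm",(d*1e3).round(2),"rows>=",np.ceil(abs(d).max()/.04))
    if yawdeg is not None: print("tool az deg", -((yawdeg-np.degrees(s["orientation"][2])+180)%360-180))
E
python3 -c "
from h import *
plan([.508,-.085,.25],11.8)"
```

```text
clock 0.15 pos [ 0.1529 -0.5281  0.2308] rpy [-1.7999e+02  6.0000e-02 -7.3860e+01] F [0.7 0.3 1. ] w 0.0855
tool shift mm [-326.93 -464.3   -18.79] rows>= 12.0
tool az deg -85.65719386883359
```

Call:
drive_tool(
  increments=[0, 0, 0, -0.0204, -0.029, -0.0012, 1, 0, 0, 0, -0.0204, -0.029, -0.0012, 1, 0, 0, 0, -0.0204, -0.029, -0.0012, 1, 0, 0, 0, -0.0204, -0.029, -0.0012, 1, 0, 0, 0, -0.0204, -0.029, -0.0012, 1, 0, 0, 0, -0.0204, -0.029, -0.0012, 1, 0, 0, 0, -0.0204, -0.029, -0.0012, 1, 0, 0, 0, -0.0204, -0.029, -0.0012, 1],
)

```text
clock: 0.82
position: [0.331, -0.3054, 0.2409]
orientation: [-3.142, 0.0, -1.289]
force: [1.5, -1.2, -0.2]
width: 0.0856
```

Call:
drive_tool(
  increments=[0, 0, 0, -0.0204, -0.029, -0.0012, 1, 0, 0, 0, -0.0204, -0.029, -0.0012, 1, 0, 0, 0, -0.0204, -0.029, -0.0012, 1, 0, 0, 0, -0.0204, -0.029, -0.0012, 1, 0, 0, 0, -0.0204, -0.029, -0.0012, 1, 0, 0, 0, -0.0204, -0.029, -0.0012, 1, 0, 0, 0, -0.0204, -0.029, -0.0012, 1, 0, 0, 0, -0.0204, -0.029, -0.0012, 1],
)

```text
clock: 1.48
position: [0.5086, -0.084, 0.2504]
orientation: [3.141, 0.0, -1.289]
force: [0.9, -1.1, 0.2]
width: 0.0851
```

Call:
drive_tool(
  increments=[0, 0, -7, 0, 0, 0, 1, 0, 0, -7, 0, 0, 0, 1, 0, 0, -7, 0, 0, 0, 1, 0, 0, -7, 0, 0, 0, 1, 0, 0, -7, 0, 0, 0, 1, 0, 0, -7, 0, 0, 0, 1, 0, 0, -7, 0, 0, 0, 1, 0, 0, -7, 0, 0, 0, 1],
)

```text
clock: 2.15
position: [0.5077, -0.0857, 0.2502]
orientation: [-3.142, 0.001, -0.306]
force: [-0.1, -0.8, -0.3]
width: 0.0852
```

Call:
drive_tool(
  increments=[0, 0, -7, 0, 0, 0, 1, 0, 0, -7, 0, 0, 0, 1, 0, 0, -7, 0, 0, 0, 1, 0, 0, -7, 0, 0, 0, 1, 0, 0, -1.7, 0, 0, 0, 1, 0, 0, 0, 0, 0, 0, 1],
)

```text
clock: 2.65
position: [0.5078, -0.0857, 0.2503]
orientation: [-3.141, 0.0, 0.208]
force: [0.6, 0.2, -0.5]
width: 0.0854
```

```bash
python3 - <<'E'
from h import *
plan([.508,-.085,.25],11.8)
s=robot.sense();im=robot.grab_frame("wrist");cv2.imwrite("pics/w1.png",im)
np.save("w1.npy",np.r_[s["position"],s["orientation"]])
E
```

```text
clock 2.65 pos [ 0.5078 -0.0857  0.2503] rpy [-1.7999e+02  2.0000e-02  1.1920e+01] F [ 0.6  0.2 -0.5] w 0.0854
tool shift mm [ 0.38 -0.67  0.26] rows>= 1.0
tool az deg 0.12403411697181355
```

View pics/w1.png

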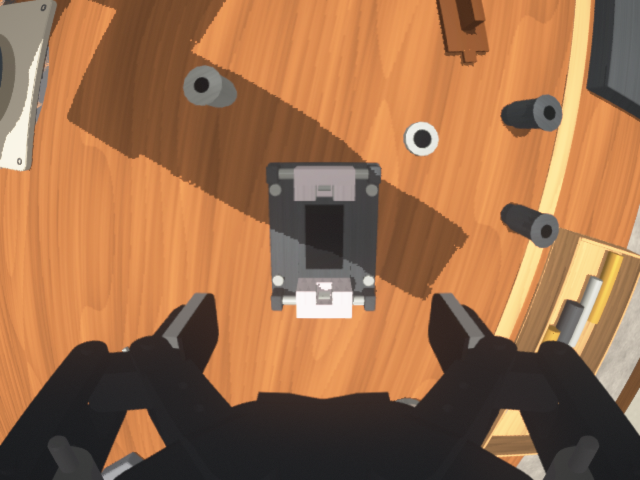

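```bash
python3 - <<'E'
import cv2,numpy as np
im=cv2.imread("pics/w1.png")
a=cv2.resize(im[160:210,285:365],(800,500),interpolation=cv2.INTER_CUBIC)
b=cv2.resize(im[275:325,285:365],(800,500),interpolation=cv2.INTER_CUBIC)
a=cv2.convertScaleAbs(a,alpha=1.3)
cv2.imwrite("pics/wa.png",a);cv2.imwrite("pics/wb.png",cv2.convertScaleAbs(b,alpha=.9))
E
```

```text
(no output)
```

View pics/wa.png

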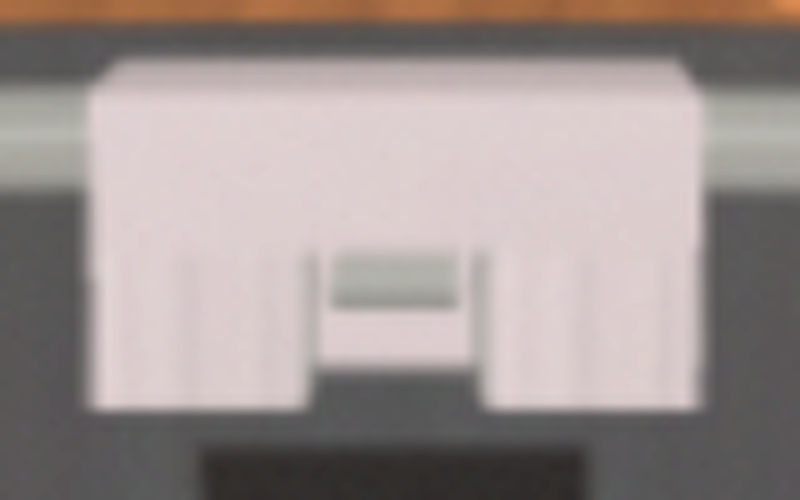

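View pics/wb.png

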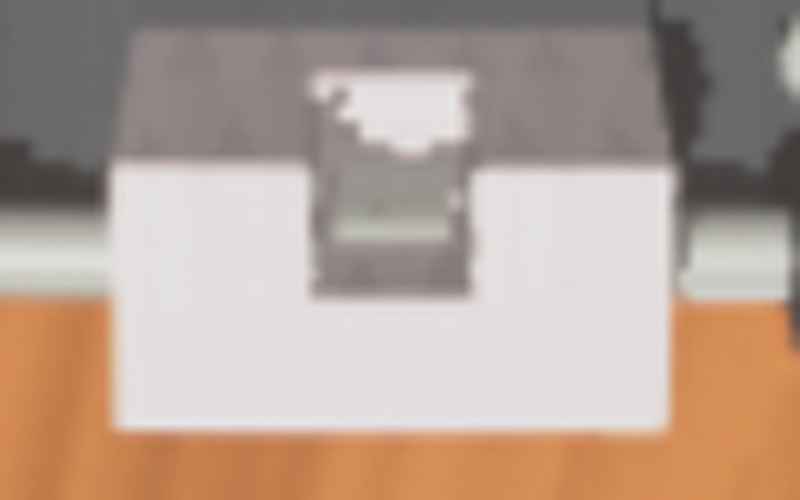

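```bash
python3 - <<'E'
from h import *
w=np.load("w1.npy");T=(w[:3],w[3:])
def q(U,V,v0): return onz("wrist",285+(U+.5)/10-.5,v0+(V+.5)/10-.5,.054,T)
A=np.array([q(*p,160) for p in [(88,92),(703,92),(88,410),(703,410)]]);B=np.array([q(*p,275) for p in [(113,165),(671,165),(113,430),(671,430)]])
for X in(A,B):
  d=X[1]+X[3]-X[0]-X[2];e=X[2]+X[3]-X[0]-X[1]
  print(X.mean(0),np.linalg.norm(d)/2,np.linalg.norm(e)/2,np.degrees(np.arctan2(d[1],d[0])),np.degrees(np.arctan2(e[1],e[0])))
d=B.mean(0)-A.mean(0);print(np.linalg.norm(d),np.degrees(np.arctan2(d[1],d[0])),(A.mean(0)+B.mean(0))/2)
sa=[q(309,410,160),q(483,410,160)];sb=[q(311,165,275),q(472,165,275)]
ea=(q(312,250,160)+q(480,250,160))/2; eb=(q(311,297,275)+q(472,297,275))/2
print("ends",ea,eb,np.linalg.norm(ea-eb),(ea+eb)/2)
for s in(sa,sb):print("slot",np.mean(s,0),np.linalg.norm(s[1]-s[0]))
m=(np.mean(sa,0)+np.mean(sb,0))/2; d=np.mean(sb,0)-np.mean(sa,0); print(m,np.linalg.norm(d),np.degrees(np.arctan2(d[1],d[0])))
E
```

```text
[ 0.50372343 -0.06167142  0.054     ] 0.05645652485372683 0.02952899472188964 11.91891847408632 -78.06218763704557
[ 0.52830659 -0.17946255  0.054     ] 0.056287282869703956 0.02983861626380014 11.872056789605923 -78.04409681978721
0.12032905718683033 -78.21150795483828 [ 0.51601501 -0.12056698  0.054     ]
ends [ 0.50374525 -0.06159577  0.054     ] [ 0.52815987 -0.17904267  0.054     ] 0.11995769147610177 [ 0.51595256 -0.12031922  0.054     ]
slot [ 0.50682989 -0.0761808   0.054     ] 0.01606039493464754
slot [ 0.52514123 -0.16478115  0.054     ] 0.015966383970234928
[ 0.51598556 -0.12048098  0.054     ] 0.09047280231524875 -78.32288605659319
```

```bash
python3 -c "
from h import *
plan([.487,.210,.20],-22.3)"
```

```text
clock 2.7 pos [ 0.5078 -0.0857  0.2503] rpy [-1.7999e+02  2.0000e-02  1.1780e+01] F [-0.9  0.2 -1. ] w 0.0855
tool shift mm [  40.07 -293.71   50.34] rows>= 8.0
tool az deg 34.084670523993964
```

Call:
drive_tool(
  increments=[0, 0, 0, 0.005, -0.0367, 0.0063, 1, 0, 0, 0, 0.005, -0.0367, 0.0063, 1, 0, 0, 0, 0.005, -0.0367, 0.0063, 1, 0, 0, 0, 0.005, -0.0367, 0.0063, 1, 0, 0, 0, 0.005, -0.0367, 0.0063, 1, 0, 0, 0, 0.005, -0.0367, 0.0063, 1, 0, 0, 0, 0.005, -0.0367, 0.0063, 1, 0, 0, 0, 0.005, -0.0367, 0.0063, 1],
)

```text
clock: 3.37
position: [0.4862, 0.2116, 0.1998]
orientation: [-3.142, -0.0, 0.205]
force: [0.1, 1.0, 0.8]
width: 0.0855
```

Call:
drive_tool(
  increments=[0, 0, 6.8, 0, 0, 0, 1, 0, 0, 6.8, 0, 0, 0, 1, 0, 0, 6.8, 0, 0, 0, 1, 0, 0, 6.8, 0, 0, 0, 1, 0, 0, 6.8, 0, 0, 0, 1, 0, 0, 0, 0, 0, 0, 1, 0, 0, 0, 0, 0, 0, 1],
)

```text
clock: 3.95
position: [0.4867, 0.2098, 0.2]
orientation: [3.141, 0.0, -0.384]
force: [-0.2, 0.5, 0.4]
width: 0.0856
```

```bash
python3 - <<'E'
from h import *
plan([.477,.1865,.1],-22.3)
s=robot.sense();im=robot.grab_frame("wrist");cv2.imwrite("pics/w2.png",im)
np.save("w2.npy",np.r_[s["position"],s["orientation"]])
E
```

```text
clock 3.95 pos [0.4867 0.2098 0.2   ] rpy [ 1.7999e+02  1.0000e-02 -2.2000e+01] F [-0.2  0.5  0.4] w 0.0856
tool shift mm [-0.23 25.24 99.99] rows>= 3.0
tool az deg 0.2950572016519857
```

View pics/w2.png

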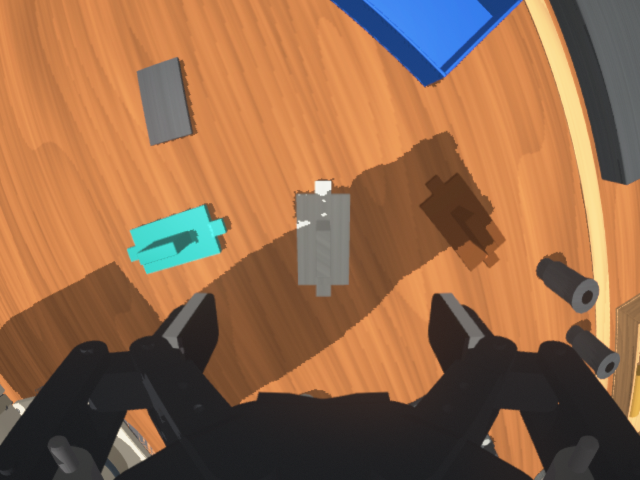

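```bash
python3 - <<'E'
import cv2
im=cv2.imread("pics/w2.png")
a=cv2.resize(im[175:300,280:365],(544,800),interpolation=cv2.INTER_CUBIC)[:, :]
a=cv2.resize(im[177:302,280:365],None,fx=4.8,fy=4.8,interpolation=cv2.INTER_CUBIC)
cv2.imwrite("pics/wc.png",a)
E
```

```text
(no output)
```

View pics/wc.png

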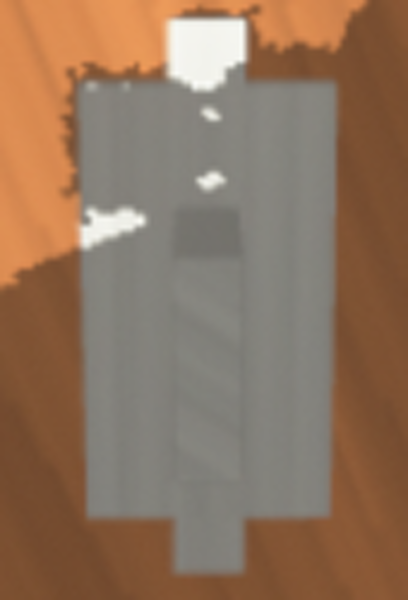

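```bash
python3 - <<'E'
from h import *
w=np.load("w2.npy");T=(w[:3],w[3:])
q=lambda U,V,z=.016: onz("wrist",280+(U+.5)/4.8-.5,177+(V+.5)/4.8-.5,z,T)
X=np.array([q(*p) for p in [(77,83),(336,83),(87,518),(330,518)]])
d=X[1]+X[3]-X[0]-X[2];e=X[2]+X[3]-X[0]-X[1]
print(X.mean(0),np.linalg.norm(d)/2,np.linalg.norm(e)/2,np.degrees(np.arctan2(d[1],d[0])),np.degrees(np.arctan2(e[1],e[0])))
a,b=q(206.5,18),q(209,574);print(a,b,np.linalg.norm(b-a),(a+b)/2,np.degrees(np.arctan2(*(b-a)[[1,0]])))
t=[q(172,258,.056),q(243,258,.056),q(178,478,.056),q(243,478,.056)];print("tab",np.mean(t,0),np.linalg.norm(t[1]-t[0]),np.linalg.norm(t[2]-t[0]))
c=np.mean([X.mean(0),(a+b)/2],0)
plan([.477,.187,.1],-22.3)
E
```

```text
[0.47702541 0.18610344 0.016     ] 0.048006619746539664 0.08650936281873091 -22.048054039798952 -111.77182550469712
[0.49758277 0.23742991 0.016     ] [0.45652891 0.13466273 0.016     ] 0.11066396375393217 [0.47705584 0.18604632 0.016     ] -111.77592676014201
tab [0.47740422 0.18649748 0.056     ] 0.011760503223163165 0.03904381683322099
clock 4.0 pos [0.4867 0.2098 0.2   ] rpy [ 1.7999e+02  1.0000e-02 -2.1970e+01] F [ 0.8 -0.6  1.3] w 0.0854
tool shift mm [ -0.49  24.72 100.  ] rows>= 3.0
tool az deg 0.3303943305653263
```

Call:
drive_tool(
  increments=[0, 0, 0, 0, 0.0128, 0, 1, 0, 0, 0, 0, 0.0127, 0, 1, 0, 0, 0, 0, 0, 0.03, 1, 0, 0, 0, 0, 0, 0.03, 1, 0, 0, 0, 0, 0, 0.03, 1, 0, 0, 0, 0, 0, 0.02, 1, 0, 0, 0, 0, 0, 0, 1],
)

```text
clock: 4.58
position: [0.4745, 0.1846, 0.0867]
orientation: [3.138, 0.005, -0.386]
force: [-1.3, -0.2, -0.8]
width: 0.0853
```

```bash
python3 -c "
from h import *
plan([.4771,.1862,.024],-22.0)"
```

```text
clock 4.5833 pos [0.4745 0.1846 0.0867] rpy [179.79   0.3  -22.13] F [-1.3 -0.2 -0.8] w 0.0853
tool shift mm [ 2.18 -2.67 62.63] rows>= 2.0
tool az deg -0.13139691413482524
```

Call:
drive_tool(
  increments=[0, 0, 0, 0, 0, 0, 1, 0, 0, 0, 0, 0, 0, 1],
)

```text
clock: 4.75
position: [0.4777, 0.1858, 0.0915]
orientation: [-3.141, -0.001, -0.387]
force: [-0.5, 0.0, 0.1]
width: 0.085
```

```bash
python3 -c "
from h import *
plan([.4771,.1862,.024],-22.0)"
```

```text
clock 4.75 pos [0.4777 0.1858 0.0915] rpy [-1.7995e+02 -8.0000e-02 -2.2150e+01] F [-0.5  0.   0.1] w 0.085
tool shift mm [-8.200e-01 -3.000e-02  6.749e+01] rows>= 2.0
tool az deg -0.14964341188812114
```

Call:
drive_tool(
  increments=[0, 0, 0, -0.0007, 0, 0.015, 1, 0, 0, 0, 0, 0, 0.015, 1, 0, 0, 0, 0, 0, 0.014, 1, 0, 0, 0, 0, 0, 0.011, 1, 0, 0, 0, 0, 0, 0.007, 1, 0, 0, 0, 0, 0, 0.004, 1, 0, 0, 0, 0, 0, 0, 1, 0, 0, 0, 0, 0, 0, 1],
)

```text
clock: 5.42
position: [0.477, 0.1865, 0.0249]
orientation: [-3.141, -0.001, -0.387]
force: [-0.5, 0.0, 0.5]
width: 0.0852
```

```bash
python3 -c "
from h import *
plan([.4771,.1862,.024],-22.0)
s=robot.sense();cv2.imwrite('pics/w3.png',robot.grab_frame('wrist'));cv2.imwrite('pics/s3.png',robot.grab_frame('side'))"
```

```text
clock 5.4167 pos [0.477  0.1865 0.0249] rpy [-1.7996e+02 -6.0000e-02 -2.2150e+01] F [-0.5  0.   0.5] w 0.0852
tool shift mm [0.21 0.27 0.9 ] rows>= 1.0
tool az deg -0.14810210942704316
```

View pics/w3.png

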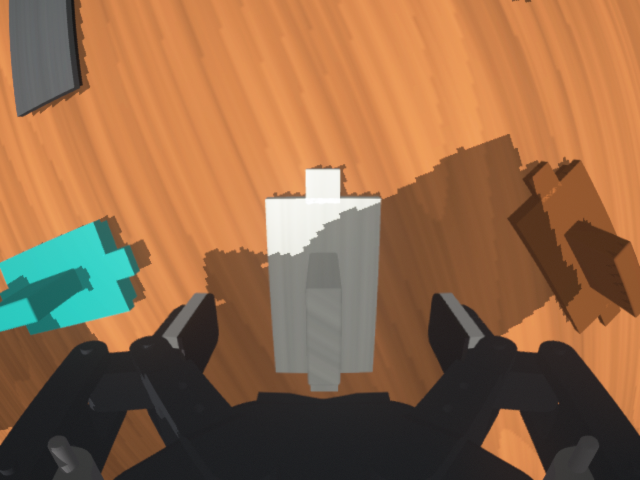

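The tab (about 323, 320) stands midway between the open fingers and the plate lines up with the tool, so I am closing.

Call:
drive_tool(
  increments=[0, 0, 0, 0, 0, 0.001, 0, 0, 0, 0, 0, 0, 0, 0, 0, 0, 0, 0, 0, 0, 0, 0, 0, 0, 0, 0, 0, 0, 0, 0, 0, 0, 0, 0, 0, 0, 0, 0, 0, 0, 0, 0, 0, 0, 0, 0, 0, 0, 0, 0, 0, 0, 0, 0, 0, 0],
)

```text
clock: 6.18
position: [0.4765, 0.1865, 0.0231]
orientation: [-3.142, -0.0, -0.387]
force: [-0.9, 0.1, 0.5]
width: 0.0113
```

```bash
python3 -c "
from h import *
plan([.4771,.1862,.024],-22.0)
cv2.imwrite('pics/w4.png',robot.grab_frame('wrist'));im=robot.grab_frame('side');cv2.imwrite('pics/s4.png',im)"
```

```text
clock 6.1833 pos [0.4765 0.1865 0.0231] rpy [-180.     -0.    -22.16] F [-0.9  0.1  0.5] w 0.0113
tool shift mm [ 0.62  0.05 -0.88] rows>= 1.0
tool az deg -0.15572009528654007
```

View pics/w4.png

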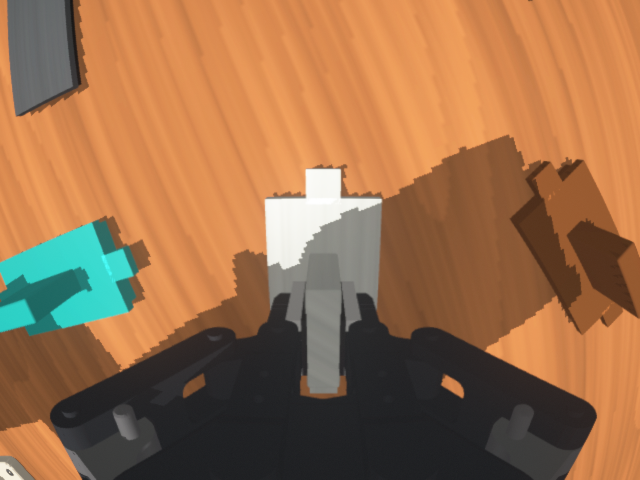

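Call:
drive_tool(
  increments=[0, 0, 0, 0, 0, -0.01, 0, 0, 0, 0, 0, 0, -0.02, 0, 0, 0, 0, 0, 0, -0.025, 0, 0, 0, 0, 0, 0, -0.025, 0, 0, 0, 0, 0, 0, -0.025, 0, 0, 0, 0, 0, 0, -0.025, 0, 0, 0, 0, 0, 0, -0.01, 0, 0, 0, 0, 0, 0, 0, 0],
)

```text
clock: 6.95
position: [0.4775, 0.1867, 0.1649]
orientation: [-3.139, -0.003, -0.387]
force: [1.3, -0.1, -2.8]
width: 0.0113
```

```bash
python3 -c "
from h import *
plan([.5159,-.1203,.16],11.8)"
```

```text
clock 6.95 pos [0.4775 0.1867 0.1649] rpy [-1.7988e+02 -1.7000e-01 -2.2150e+01] F [ 1.3 -0.1 -2.8] w 0.0113
tool shift mm [151.35 269.84   4.82] rows>= 7.0
tool az deg -33.95336558860177
```

Call:
drive_tool(
  increments=[0, 0, 0, 0.0126, 0.0225, 0, 0, 0, 0, 0, 0.0126, 0.0225, 0, 0, 0, 0, 0, 0.0126, 0.0225, 0, 0, 0, 0, 0, 0.0126, 0.0225, 0, 0, 0, 0, 0, 0.0126, 0.0225, 0, 0, 0, 0, 0, 0.0126, 0.0225, 0, 0, 0, 0, 0, 0.0126, 0.0225, 0, 0, 0, 0, 0, 0.0126, 0.0225, 0, 0],
)

```text
clock: 7.62
position: [0.5012, -0.0194, 0.161]
orientation: [3.141, 0.003, -0.387]
force: [0.0, -0.7, -1.7]
width: 0.0112
```

Call:
drive_tool(
  increments=[0, 0, 0, 0.0126, 0.0225, 0, 0, 0, 0, 0, 0.0126, 0.0225, 0, 0, 0, 0, 0, 0.0126, 0.0225, 0, 0, 0, 0, 0, 0.0126, 0.0225, 0, 0],
)

```text
clock: 7.95
position: [0.514, -0.1217, 0.1609]
orientation: [-3.142, 0.003, -0.387]
force: [-0.4, -0.6, -2.1]
width: 0.0114
```

Call:
drive_tool(
  increments=[0, 0, -4, 0, 0, 0, 0, 0, 0, -5, 0, 0, 0, 0, 0, 0, -6, 0, 0, 0, 0, 0, 0, -6, 0, 0, 0, 0, 0, 0, -5, 0, 0, 0, 0, 0, 0, -5, 0, 0, 0, 0, 0, 0, -3, 0, 0, 0, 0, 0, 0, 0, 0, 0, 0, 0],
)

```text
clock: 8.62
position: [0.514, -0.1204, 0.161]
orientation: [-3.14, 0.002, 0.209]
force: [-0.3, -0.5, -2.3]
width: 0.0112
```

```bash
python3 -c "
from h import *
plan([.5159,-.1203,.11],11.8)"
```

```text
clock 8.6167 pos [ 0.514  -0.1204  0.161 ] rpy [-1.799e+02  1.400e-01  1.198e+01] F [-0.3 -0.5 -2.3] w 0.0112
tool shift mm [ 2.    0.39 51.  ] rows>= 2.0
tool az deg 0.1761953017227711
```

Call:
drive_tool(
  increments=[0, 0, 0.2, 0.002, 0.0004, 0.01, 0, 0, 0, 0, 0, 0, 0.02, 0, 0, 0, 0, 0, 0, 0.02, 0, 0, 0, 0, 0, 0, 0.015, 0, 0, 0, 0, 0, 0, 0.008, 0, 0, 0, 0, 0, 0, 0.003, 0, 0, 0, 0, 0, 0, 0, 0, 0, 0, 0, 0, 0, 0, 0],
)

```text
clock: 9.28
position: [0.5171, -0.1207, 0.0873]
orientation: [3.141, -0.0, 0.203]
force: [-0.3, -0.1, -2.5]
width: 0.0114
```

```bash
python3 - <<'E'
from h import *
plan([.5159,-.1203,.0431],11.8)
s=robot.sense();im=robot.grab_frame("wrist");cv2.imwrite("pics/w5.png",im)
np.save("w5.npy",np.r_[s["position"],s["orientation"]])
t=robot.grab_frame("top");cv2.imwrite("pics/t5.png",cv2.resize(t[200:320,310:470],(800,600),interpolation=cv2.INTER_CUBIC))
t=robot.grab_frame("side");cv2.imwrite("pics/s5.png",cv2.resize(t[180:300,300:460],(800,600),interpolation=cv2.INTER_CUBIC))
E
```

```text
clock 9.2833 pos [ 0.5171 -0.1207  0.0873] rpy [ 1.7999e+02 -2.0000e-02  1.1610e+01] F [-0.3 -0.1 -2.5] w 0.0114
tool shift mm [-1.07 -0.63 44.24] rows>= 2.0
tool az deg -0.1865207559945361
```

View pics/w5.png

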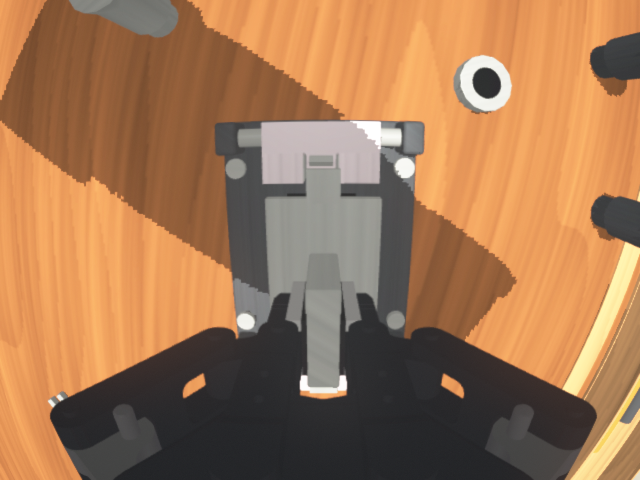

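View pics/s5.png

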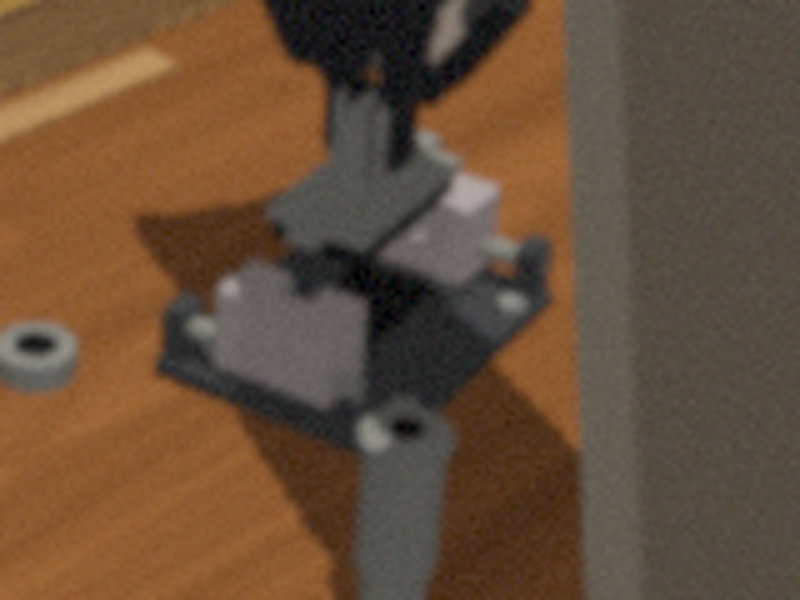

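```bash
python3 - <<'E'
import cv2
im=cv2.imread("pics/w5.png")
cv2.imwrite("pics/wd.png",cv2.convertScaleAbs(cv2.resize(im[115:205,260:390],(780,540),interpolation=cv2.INTER_CUBIC),alpha=1.3))
E
```

```text
(no output)
```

View pics/wd.png

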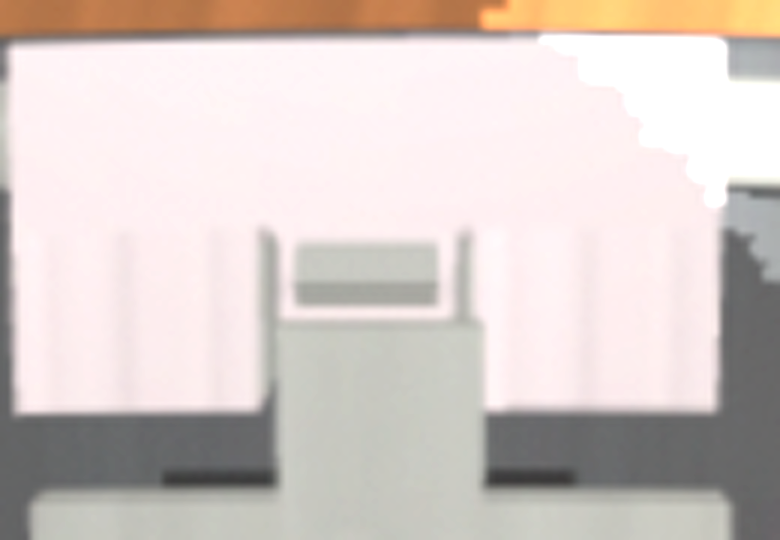

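```bash
python3 - <<'E'
from h import *
w=np.load("w5.npy");T=(w[:3],w[3:]);R=Ro.from_euler("xyz",w[3:]).as_matrix()
def q(U,V,z): return R.T@(onz("wrist",260+(U+.5)/6-.5,115+(V+.5)/6-.5,z,T)-w[:3])*1e3
ze=w[2]+.0169-.024
for n,a in {"jaw top40":[(10,40),(727,40)],"jaw 410":[(15,410),(718,410)],"slot end":[(262,235),(472,235)]}.items():
  p,r=q(*a[0],.054),q(*a[1],.054);print(n,p.round(2),r.round(2),((p+r)/2).round(2))
for v in(330,470):
  p,r=q(278,v,ze),q(485,v,ze);print("ear",p.round(2),r.round(2),((p+r)/2).round(2))
# tilt-free: what z gives ear width 14?
p=R.T@(np.array([.5159,-.1203,.054])-w[:3])*1e3;print("target in tool",p)
E
```

```text
jaw top40 [-29.1  -75.78  33.31] [ 26.97 -75.7   33.33] [ -1.06 -75.74  33.32]
jaw 410 [-29.27 -46.26  33.32] [ 26.77 -46.2   33.34] [ -1.25 -46.23  33.33]
slot end [ -9.39 -59.94  33.32] [  7.04 -59.92  33.33] [ -1.18 -59.93  33.32]
ear [ -7.01 -54.69   7.09] [  6.84 -54.68   7.09] [ -0.09 -54.69   7.09]
ear [ -7.09 -45.17   7.09] [  6.91 -45.16   7.09] [ -0.09 -45.16   7.09]
target in tool [-1.06857555 -0.62368065 33.33673448]
```

Call:
drive_tool(
  increments=[0, 0, -0.2, -0.0011, -0.0003, 0, 0, 0, 0, 0, 0, 0, 0.005, 0, 0, 0, 0, 0, 0, 0.005, 0, 0, 0, 0, 0, 0, 0.004, 0, 0, 0, 0, 0, 0, 0.003, 0, 0, 0, 0, 0, 0, 0, 0, 0, 0, 0, 0, 0, 0, 0],
)

```text
clock: 10.02
position: [0.5154, -0.1205, 0.0697]
orientation: [-3.141, 0.001, 0.207]
force: [0.2, -0.6, -2.4]
width: 0.011
```

```bash
python3 - <<'E'
from h import *
plan([.5159,-.1203,.0431],11.8)
s=robot.sense();im=robot.grab_frame("wrist")
np.save("w6.npy",np.r_[s["position"],s["orientation"]])
cv2.imwrite("pics/w6.png",cv2.convertScaleAbs(cv2.resize(im[105:205,250:400],(780,520),interpolation=cv2.INTER_CUBIC),alpha=1.3))
E
```

```text
clock 10.0167 pos [ 0.5154 -0.1205  0.0697] rpy [-1.7998e+02  4.0000e-02  1.1850e+01] F [ 0.2 -0.6 -2.4] w 0.011
tool shift mm [ 0.5  -0.07 26.63] rows>= 1.0
tool az deg 0.0477803821151781
```

View pics/w6.png

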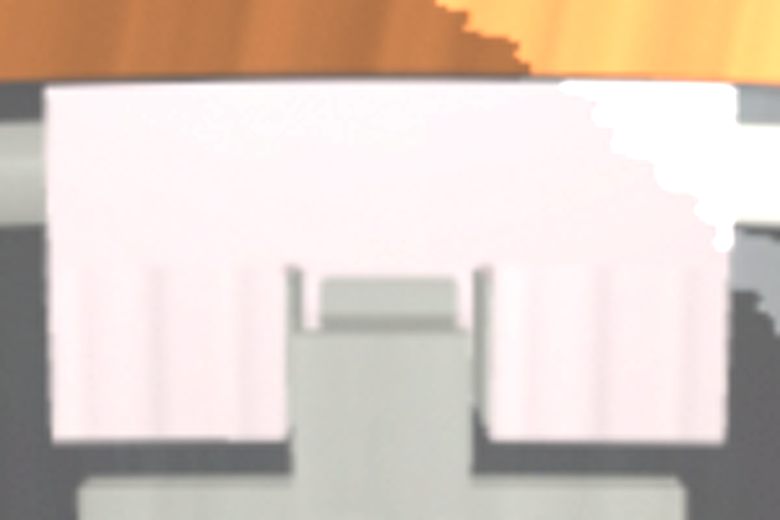

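Call:
drive_tool(
  increments=[0, 0, 0, 0.0005, 0, 0, 0, 0, 0, 0, 0, 0, 0.002, 0, 0, 0, 0, 0, 0, 0.002, 0, 0, 0, 0, 0, 0, 0.001, 0, 0, 0, 0, 0, 0, 0, 0],
)

```text
clock: 10.48
position: [0.516, -0.1204, 0.0648]
orientation: [-3.141, 0.0, 0.207]
force: [0.3, -0.2, -3.2]
width: 0.011
```

```bash
python3 - <<'E'
from h import *
plan([.5159,-.1203,.0431],11.8)
E
```

```text
clock 10.4833 pos [ 0.516  -0.1204  0.0648] rpy [-1.7999e+02  2.0000e-02  1.1850e+01] F [ 0.3 -0.2 -3.2] w 0.011
tool shift mm [-0.03 -0.08 21.68] rows>= 1.0
tool az deg 0.045487323156464754
```

Call:
drive_tool(
  increments=[0, 0, 0, 0, 0, 0.002, 0, 0, 0, 0, 0, 0, 0.002, 0, 0, 0, 0, 0, 0, 0.0015, 0, 0, 0, 0, 0, 0, 0, 0],
)

```text
clock: 10.82
position: [0.5159, -0.1204, 0.0592]
orientation: [-3.141, 0.0, 0.207]
force: [-0.2, 0.2, -2.8]
width: 0.0114
```

Call:
drive_tool(
  increments=[0, 0, 0, 0, 0, 0.001, 0, 0, 0, 0, 0, 0, 0.001, 0, 0, 0, 0, 0, 0, 0.001, 0, 0, 0, 0, 0, 0, 0, 0],
)

```text
clock: 11.15
position: [0.5162, -0.1204, 0.0566]
orientation: [3.142, -0.0, 0.207]
force: [0.4, 0.7, -1.6]
width: 0.011
```

Free so far, and the clips are just being met. I keep pressing in small steps.

Call:
drive_tool(
  increments=[0, 0, 0, 0, 0, 0.001, 0, 0, 0, 0, 0, 0, 0.001, 0, 0, 0, 0, 0, 0, 0.001, 0, 0, 0, 0, 0, 0, 0, 0],
)

```text
clock: 11.48
position: [0.5163, -0.1205, 0.0536]
orientation: [3.141, -0.0, 0.207]
force: [0.6, 0.1, 1.4]
width: 0.0115
```

Call:
drive_tool(
  increments=[0, 0, 0, 0, 0, 0.001, 0, 0, 0, 0, 0, 0, 0.001, 0, 0, 0, 0, 0, 0, 0.001, 0, 0, 0, 0, 0, 0, 0, 0],
)

```text
clock: 11.82
position: [0.5161, -0.1204, 0.0504]
orientation: [-3.141, -0.0, 0.207]
force: [1.0, 0.5, -2.3]
width: 0.0113
```

```bash
python3 - <<'E'
from h import *
plan([.5159,-.1203,.0431],11.8)
E
```

```text
clock 11.8167 pos [ 0.5161 -0.1204  0.0504] rpy [-179.99   -0.     11.85] F [ 1.   0.5 -2.3] w 0.0113
tool shift mm [-0.2  -0.12  7.27] rows>= 1.0
tool az deg 0.04630024145927791
```

Call:
drive_tool(
  increments=[0, 0, 0, 0, 0, 0.0015, 0, 0, 0, 0, 0, 0, 0.0015, 0, 0, 0, 0, 0, 0, 0.001, 0, 0, 0, 0, 0, 0, 0.001, 0, 0, 0, 0, 0, 0, 0, 0],
)

```text
clock: 12.23
position: [0.5157, -0.1203, 0.0449]
orientation: [-3.141, 0.001, 0.207]
force: [0.9, 0.3, -11.1]
width: 0.0111
```

Call:
drive_tool(
  increments=[0, 0, 0, 0, 0, 0.001, 0, 0, 0, 0, 0, 0, 0.0007, 0, 0, 0, 0, 0, 0, 0, 0],
)

```text
clock: 12.48
position: [0.5157, -0.1204, 0.0434]
orientation: [-3.141, 0.001, 0.207]
force: [0.4, 0.9, -5.5]
width: 0.0113
```

Call:
drive_tool(
  increments=[0, 0, 0, 0, 0, 0.0005, 0, 0, 0, 0, 0, 0, 0, 0],
)

```text
clock: 12.65
position: [0.5159, -0.1204, 0.0432]
orientation: [-3.141, 0.0, 0.207]
force: [-0.1, -0.2, -4.7]
width: 0.011
```

Call:
drive_tool(
  increments=[0, 0, 0, 0, 0, 0.0004, 0, 0, 0, 0, 0, 0, 0, 0],
)

```text
clock: 12.82
position: [0.516, -0.1204, 0.0431]
orientation: [-3.142, 0.0, 0.207]
force: [-0.7, 0.7, -0.4]
width: 0.0111
```

Call:
drive_tool(
  increments=[0, 0, 0, 0, 0, 0.0006, 0, 0, 0, 0, 0, 0, 0.0006, 0, 0, 0, 0, 0, 0, 0, 0],
)

```text
clock: 13.07
position: [0.5161, -0.1204, 0.043]
orientation: [3.141, -0.001, 0.207]
force: [-5.9, 1.9, 12.9]
width: 0.0116
```

```bash
python3 - <<'E'
from h import *
plan([.5159,-.1203,.0431],11.8)
im=robot.grab_frame("wrist");cv2.imwrite("pics/w7.png",im)
E
```

```text
clock 13.0667 pos [ 0.5161 -0.1204  0.043 ] rpy [ 1.7996e+02 -4.0000e-02  1.1850e+01] F [-5.9  1.9 12.9] w 0.0116
tool shift mm [-0.13 -0.15 -0.07] rows>= 1.0
tool az deg 0.051094721539186594
```

View pics/w7.png

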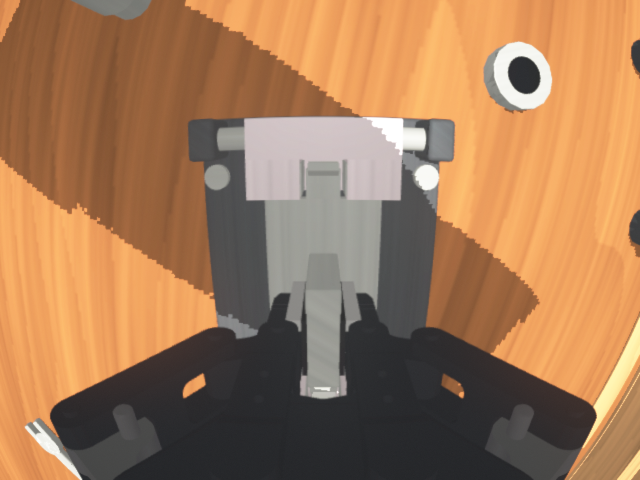

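Call:
drive_tool(
  increments=[0, 0, 0, 0, 0, -0.001, 0, 0, 0, 0, 0, 0, 0, 0.2, 0, 0, 0, 0, 0, 0, 0.4, 0, 0, 0, 0, 0, 0, 0.4, 0, 0, 0, 0, 0, 0, 0.4, 0, 0, 0, 0, 0, 0, 0.4],
)

```text
clock: 13.62
position: [0.5163, -0.1205, 0.0428]
orientation: [3.142, -0.0, 0.207]
force: [-0.1, -0.7, -0.7]
width: 0.0342
```

Call:
drive_tool(
  increments=[0, 0, 0, 0, 0, -0.005, 0.4, 0, 0, 0, 0, 0, -0.015, 0.4, 0, 0, 0, 0, 0, -0.025, 0.4, 0, 0, 0, 0, 0, -0.03, 0.4, 0, 0, 0, 0, 0, -0.03, 0.4, 0, 0, 0, 0, 0, -0.03, 0.4, 0, 0, 0, 0, 0, -0.015, 0.4, 0, 0, 0, 0, 0, 0, 0.4],
)

```text
clock: 14.28
position: [0.5175, -0.121, 0.1969]
orientation: [3.138, -0.005, 0.207]
force: [-0.2, 0.3, -0.6]
width: 0.0341
```

```bash
python3 - <<'E'
from h import *
plan([.5159,-.1203,.0431],11.8)
s=robot.sense();np.save("w8.npy",np.r_[s["position"],s["orientation"]])
im=robot.grab_frame("wrist");cv2.imwrite("pics/w8.png",im)
t=robot.grab_frame("side");cv2.imwrite("pics/s8.png",cv2.resize(t[190:280,320:440],(800,600),interpolation=cv2.INTER_CUBIC))
cv2.imwrite("pics/s8f.png",t)
E
```

```text
clock 14.2833 pos [ 0.5175 -0.121   0.1969] rpy [179.8   -0.3   11.85] F [-0.2  0.3 -0.6] w 0.0341
tool shift mm [ -2.26  -1.56 153.8 ] rows>= 4.0
tool az deg 0.04676830259344911
```

View pics/w8.png

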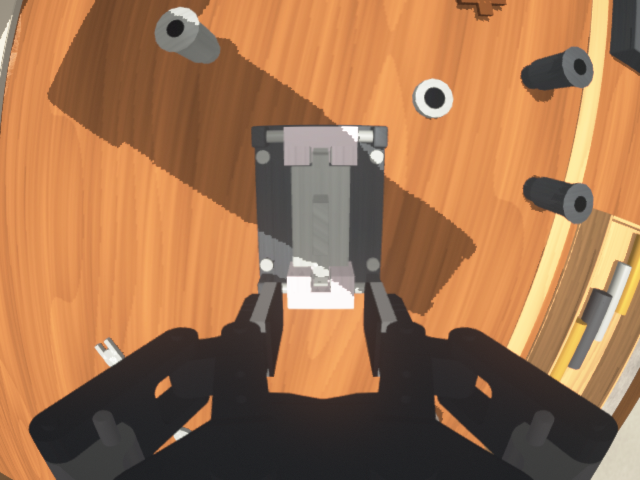

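View pics/s8.png

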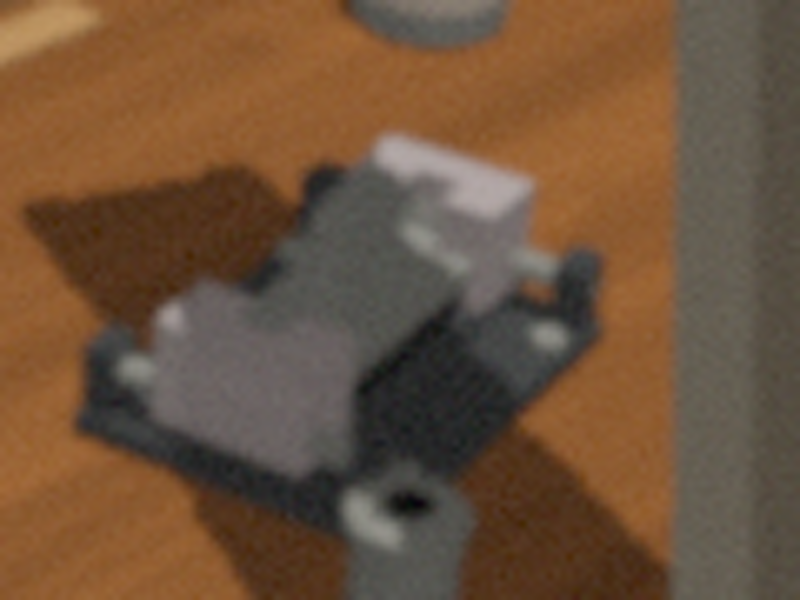

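```bash
python3 - <<'E'
import cv2
im=cv2.imread("pics/w8.png")
cv2.imwrite("pics/w8c.png",cv2.convertScaleAbs(cv2.resize(im[120:315,240:400],None,fx=3,fy=3,interpolation=cv2.INTER_CUBIC),alpha=1.3))
E
```

```text
(no output)
```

View pics/w8c.png

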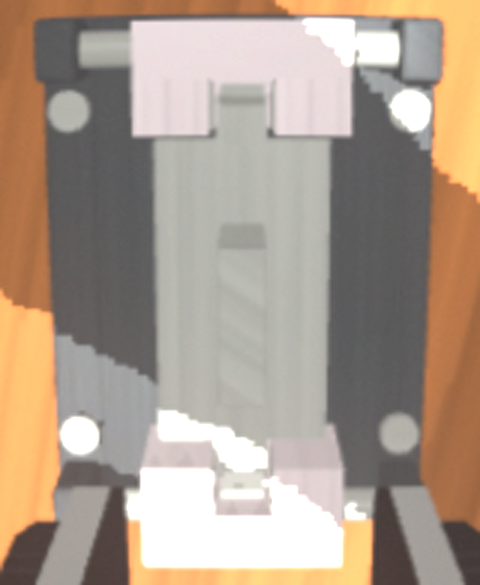

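```bash
python3 - <<'E'
from h import *
w=np.load("w8.npy");T=(w[:3],w[3:])
q=lambda U,V,z: onz("wrist",240+(U+.5)/3-.5,120+(V+.5)/3-.5,z,T)
for V,a,b in((200,154.5,330),(380,157,327)):
  for z in(.036,.044): print(V,z,np.linalg.norm(q(a,V,z)-q(b,V,z)))
t=[q(218,249,.076),q(266,249,.076),q(219,402,.076),q(265,402,.076)];c=np.mean(t,0)
print("tab",c,np.linalg.norm((t[2]+t[3]-t[0]-t[1])/2))
d=np.mean(t[2:],0)-np.mean(t[:2],0);print(np.degrees(np.arctan2(d[1],d[0])))
E
```

```text
200 0.036 0.04807560503690641
200 0.044 0.04680622405928049
380 0.036 0.04840276519936539
380 0.044 0.04712474593447208
tab [ 0.51595592 -0.12005598  0.076     ] 0.03848205055782956
-78.27225161211516
```

The plate measures 48.1 to 48.4 mm wide at both ends when taken at home height, against 48 mm expected. The tab is centred at (0.516, -0.120), and both ears are under the clips. I'm handing in.

```bash
python3 -c "
from h import *
s=robot.sense();print(s['clock'],s['force'],s['width'],abs(s['joint_vel']).max())
print(robot.job_done())"
```

```text
14.3833 [-0.1970349   0.51835448 -0.31577306] 0.034281073268689066 0.033022379692353096
the job is handed in; nothing more can be done
None
```

The light grey eared pad is in the bracket, released and handed in at 14.4 s. I picked it by the tab and lined it up with slots I found in the wrist camera (middle at about 0.516, -0.120). I then pressed it down in steps of 2 mm or less.

**Seating:** Past the clips, the wrist reading turned into a downward pull of up to 11 N. The pad then stopped on the floor at TCP height 0.0430–0.0431 m, against 0.0431 expected. The last push read about 13 N upward, well below the 60 N limit. Forces were only read at the end of each move, so short peaks could have been missed.

**After release:**
- The plate measures 48.1 and 48.4 mm wide at its two ends when taken at home height (48 expected), so it sits level and down.
- The tab's middle is within 0.5 mm of the slot middle, and its long axis is within about 0.2° of the bracket's.
- Both ears show in their slots, and the gripper was clear above the pad with no load.

**Discrepancies:**
- The tab's length came out at 38.5 mm instead of 40; I put this down to image resolution.
- The clips showed little upward force: the reading peaked about 5 N above the carried weight, against the 8 to 15 N stated. It was read only at the end of each step.

I did not measure the bystanders again. The gripper's path stayed clear of them, and those still in the last wrist picture looked undisturbed.

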